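# Dust off a turned drawer knob in the extraction box

## Task

Stand the sanded wooden drawer knob, foot down, in the rubber ring inside the dust box and let go of it, then close the clear lid fully. Only with the lid shut, pull the gate's bow handle out against its return spring until the brass pointer stands at the red marker, so that the fan draws the dust off, and finish while still holding it there. Do not shift the red marker or the other things on the table.

Things in the scene. Friction and masses are not known exactly. Their poses are not given: they have to be found in the camera images.
- drawer_knob: turned dark wooden drawer knob, loose, standing on its foot on the table left of the dust box; 40 mm tall, foot 24 mm across, widening to the 38 mm head, widest 29 mm above the foot (grasp there, across the head); 20 g. Origin under the centre of its foot, z up
- dust_box: bench dust box, fixed: grey open chamber 130x150 mm (x by y), wall 5 mm, rim 80 mm above the table; -y of it a 30 mm wide alloy gate housing (y = -112 mm, x -18 to 88, 92 mm high) and a blue fan housing (x -30 to 110, y -143 to -233, 98 mm high). Origin on the table under the chamber's centre; x points from the robot side to the hinge side, front faces -x, z up
- nest_floor (a point): centre of the black rubber locating ring on the chamber floor, on the floor inside it where the knob's foot stands: 16 mm above the table, 12 mm in front of the chamber's centre. Ring: hole 32 mm, outside 48 mm, 6 mm high. Axes as dust_box
- lid (a joint): angle of the clear lid (130x150x6 mm, 160 g) in its alloy frame, hinged along the chamber's rear rim: 0 = shut on the rim, starts open at 1.6 to 1.85 (1.57 = upright, more = leaning back), stop at 1.92. Light friction holds it near upright (it may sink slowly back to the stop); pushed forward below about 1.2 it sinks shut by itself in about 3 s (damped hinge)
- lid_hinge (a point): middle of the lid's hinge line, 81 mm above the table, 70 mm behind the chamber's centre; x, y, z as dust_box when the lid is shut, turning with the lid
- lid_lip (a point): middle of the black lip (56 mm wide, 20 mm long, 5 mm thick) on the lid's free edge, 143 mm from the hinge line
- gate (a joint): how far the gate's slide is pulled out, m: 0 = shut (spring pulls it there), 0.070 = stop. It slides toward the dust box's -x. Pull: 3.6 N at 0, growing 1.2 N per 10 mm; it springs back when let go
- gate_handle (a point): middle of the bow handle's black crossbar: a bar 13 mm thick and 60 mm long along the dust box's y, 76 mm above the table; 54 mm clear between the side rods, 38 mm clear behind the bar; nothing in front of or below it down to the table. Moves with the gate
- pointer (a point): tip of the brass pointer on top of the gate housing; moves with the gate toward the dust box's -x
- marker_clip (a joint): where the red marker is set, m: the gate opening at which the pointer stands at the marker (0.030 to 0.050). Stiff; not to be moved
- mark (a point): middle of the red marker's edge beside the scale on top of the gate housing; the marker is 10 mm wide along x. Axes as dust_box; the pointer passes it when their x agree
- oil_bottle: brown oil bottle with a black cap, 47 mm wide, 116 mm tall; origin under its centre. Bystander: leave it alone
- finial: pale turned finial, 34 mm wide, 83 mm tall; origin under its centre. Bystander
- bit_cup: white translucent cup, 37 mm wide, 56 mm tall; origin under its centre. Bystander
- tape: roll of masking tape lying flat, 104 mm wide, 25 mm tall; origin under its centre. Bystander
- pencil: green pencil lying flat, 7x123 mm; origin under its centre. Bystander
- screwdriver: red-handled screwdriver lying flat, 20x166 mm; origin under its centre. Bystander
- dust_brush: flat dust brush with a wooden handle, 39x188x11 mm; origin under its centre. Bystander
Not all that is in view belongs to the job. Of the things shaped like the drawer_knob, the wooden one is meant.

How it is judged:
On the way, in this order (a step that is already met when the one before it is completed fails the run):
1. the knob stands in the ring and is let go, the gate still shut (horizontal distance between drawer_knob and nest_floor below 0.005 m and z of drawer_knob in the frame of nest_floor between -0.003 and 0.003 m and angle between drawer_knob's own z axis and vertical below 0.12 rad and contact force between the fingers and drawer_knob below 0.05 N and value of joint gate below 0.008 m), for 0.3 s.
2. the lid is shut over the seated knob (horizontal distance between drawer_knob and nest_floor below 0.005 m and z of drawer_knob in the frame of nest_floor between -0.003 and 0.003 m and angle between drawer_knob's own z axis and vertical below 0.12 rad and value of joint lid below 0.03 rad), for 0.3 s.
At the end, for the whole second after the job is handed in: The knob stands in the ring (within 5 mm of its centre, foot on the floor, tilt under 0.12 rad), the lid is shut (under 0.03 rad), the fingers hold the gate's handle (over 2 N) with the pointer within 5 mm of the middle of the red marker, and the marker is where it was set (all of step 2 and x of pointer in the frame of mark between -0.005 and 0.005 m and contact force between the fingers and dust_box above 2 N and distance of mark from where it was at the start of the episode below 0.003 m); the arm keeps its last pose, push and grip.
It fails at once if the gate is opened (over 12 mm) while the lid is not shut (value of joint gate above 0.012 m and value of joint lid above 0.06 rad).
It fails at once if the red marker is shifted by more than 3 mm (distance of mark from where it was at the start of the episode above 0.003 m).
It fails at once if another thing on the table is shifted by more than 30 mm (distance of any of oil_bottle, finial, bit_cup, tape, pencil, screwdriver, dust_brush from where it was at the start of the episode above 0.03 m).
It also fails if it takes over 59 s, if anything falls off the work surface, if the arm or the gripper's body presses on something with over 40 N, if the wrist force passes 120 N, or if a joint passes its speed limit or range.

## Robot

A 7-joint arm with a two-finger parallel gripper is mounted at the origin on a cart in front of the work surface, level with it; the furniture and walls round the work are solid. World frame = base frame: x ahead of the robot, y to its left, z up, the work surface at z = 0. Lengths are in m, angles in rad, forces in N, time in s.
With the tool pointing down it reaches from about 0.4 to 0.85 m from the base axis. Payload 4.5 kg.
Tool frame: the origin (TCP) lies at the very end of the fingers, on their centre line; the grasp point (between the pads) lies 19 mm behind it; z points along the fingers, y is the line along which they close (so a half turn about z gives the same grasp; the last joint's range is limited). The gripper opens to 85 mm and grips with 20 to 120 N. Pads are 22 mm wide; open, the fingers measure 114 mm over their backs; the gripper's body (76 mm by 85 mm) begins 54 mm behind the grasp point. The pads swing forward as they close: fully open they stand 13 mm farther back than shut.
Start: joints at [-1.097, 0.689, -0.195, 1.565, 0.157, 0.902, -0.215], TCP at [0.266, 0.566, 0.231] pointing down, gripper open.
Joint ranges: [-3.01, 3.01], [-0.46, 2.08], [-1.47, 1.51], [0.13, 2.56], [-1, 4.14], [0.04, 2.09], [-2.66, 2.66]. Speed limits (rad/s): [2.57, 2.57, 3.14, 3.14, 3.14, 3.14, 3.14].

## Interface

Orientations are given as a rotation vector (axis times angle).
In Python, from workcell import env, viewer gives the robot as it stands. Calls block until the motion is done:
- env.movep(position, orientation): joint-space move of the TCP to a pose.
- env.move_linear(position, rotation=None, max_speed=0.15, max_force=None): straight line of the TCP; rotation=None keeps the orientation; max_speed is the mean speed in m/s. With max_force (N) it stops when the force on the tool has changed by that much, and returns True; else False.
- env.move_j(angles): joint-space move.
- env.move_gripper(opening, grasp_force=None): finger opening in m; grasp_force is the grip in N (None keeps the last); returns when the fingers have stopped.
- env.wait(seconds).
- env.ik(position, orientation): joint angles nearest the present ones, or None.
- env.get_state(): the state.
- viewer.get_image(name): name is "scene" or "top"; returns a dict with "img" (384x512x3 uint8, blue, green, red), "mtx" (3x3 intrinsics, pixels), "T" (4x4, takes a point from camera to world coordinates). Camera axes: x right, y down, z forward; pixel columns grow to the right and rows downward; lengths in m; the calibration is good to about 2 mm. A picture is of the moment at which its call begins. There is no depth.
A pose or a line that the arm cannot do raises env.MotionError and nothing moves.
- env.finish_job(): hands the job in; it is judged then, once.
The state is a dict: "time_s": time; "joint_positions": joint angles; "joint_velocities": joint speeds; "effort": joint torques, N m; "eef_pos": TCP position; "ee_rot": TCP orientation; "ft_force": force on the tool from outside, world axes, zero at the start; "wrist_torque": the same for the moment, N m; "width": finger opening in m; "finger_force": force on a finger pad.
Only numpy, scipy, OpenCV 4.12 (cv2) and the standard library are available. Lean on these libraries where they do the work, as an engineer would, in place of code of your own. Each camera call takes 0.05 s, during which the arm holds its last target. There are 200 camera calls.

## Working session

There is one attempt and no reset: what is moved stays moved. The work goes in short steps, each a Python script; the robot and the scene stay as the last script left them, time stands still between calls to the robot, and variables do not carry over. Pictures are saved under pics/ and viewed, at most 10 in all, crops included, and the job is handed in when it is done.

```bash
ls; mkdir -p pics
python3 - <<'E'
from workcell import env, viewer
import cv2, numpy as np
np.set_printoptions(precision=4,suppress=True)
for n in("scene","top"):
    d=viewer.get_image(n); cv2.imwrite(f"pics/{n}0.png",d["img"]); print(n,d["mtx"],d["T"])
print(env.get_state())
E
```

```text
pics
scene [[358.33     0.     259.1995]
 [  0.     358.33   194.2966]
 [  0.       0.       1.    ]] [[ 0.5752 -0.4107  0.7075 -0.2489]
 [-0.8177 -0.2637  0.5117 -0.5961]
 [-0.0236 -0.8728 -0.4875  0.6161]
 [ 0.      0.      0.      1.    ]]
top [[350.4716   0.     254.269 ]
 [  0.     350.4716 189.4171]
 [  0.       0.       1.    ]] [[ 0.0007 -0.9839  0.1786  0.3644]
 [-0.9995 -0.0065 -0.032  -0.0045]
 [ 0.0327 -0.1785 -0.9834  1.0598]
 [ 0.      0.      0.      1.    ]]
{'time_s': 0.1, 'joint_positions': array([-1.0972,  0.6899, -0.1946,  1.5663,  0.1573,  0.9025, -0.2151]), 'joint_velocities': array([-0.0005, -0.0025,  0.0015, -0.0012, -0.001 , -0.0007,  0.0009]), 'effort': array([ -0.0032, -54.0609,  -1.2709, -15.8988,   0.0095,   0.0044,
        -0.    ]), 'eef_pos': array([0.2659, 0.565 , 0.2306]), 'ee_rot': array([-0.6851, -3.0657,  0.0026]), 'ft_force': array([-0.6049, -0.3956, -0.3422]), 'wrist_torque': array([ 0.0636, -0.0195, -0.0164]), 'finger_force': 0.0, 'width': 0.08535663209035842}
```

View pics/scene0.png

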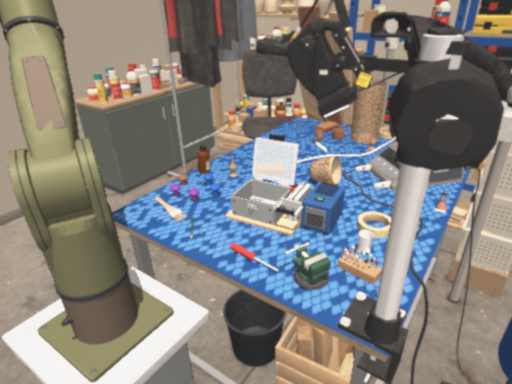

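View pics/top0.png

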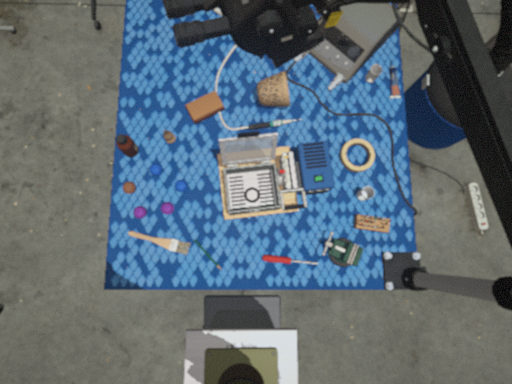

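The top view shows the dust box at about (255,190) with its lid open. The round, knob-like things are at (155,170) blue, (181,186) blue, (139,212) purple, (167,208) purple and (129,187) brown. The brown one looks like the wooden knob, and I'll confirm it in an enlarged crop.

Run:
```python
import cv2, numpy as np
t=cv2.imread("pics/top0.png"); s=cv2.imread("pics/scene0.png")
a=cv2.resize(t[120:225,105:205],(400,420),interpolation=cv2.INTER_CUBIC)
b=cv2.resize(s[140:220,160:260],(400,320),interpolation=cv2.INTER_CUBIC)
c=np.zeros((420,800,3),np.uint8); c[:,:400]=a; c[:320,400:]=b
cv2.imwrite("pics/crop1.png",c)
a=cv2.resize(t[125:225,210:335],(750,600),interpolation=cv2.INTER_CUBIC)
cv2.imwrite("pics/crop2.png",a)
b=cv2.resize(s[130:240,220:350],(709,600),interpolation=cv2.INTER_CUBIC)
cv2.imwrite("pics/crop3.png",b)
```

```text
(no output)
```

View pics/crop1.png

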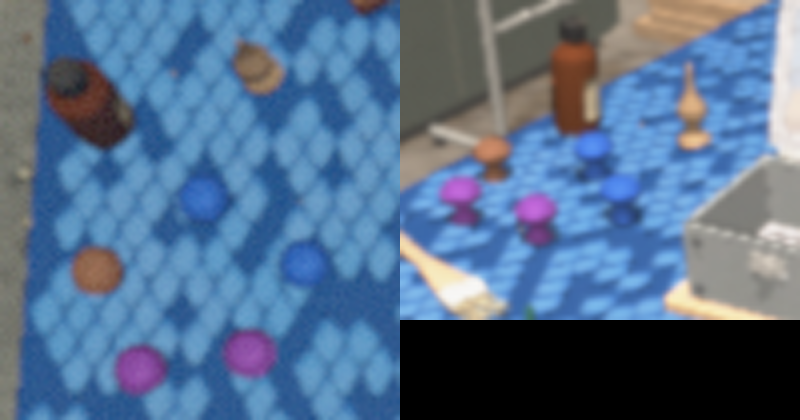

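View pics/crop2.png

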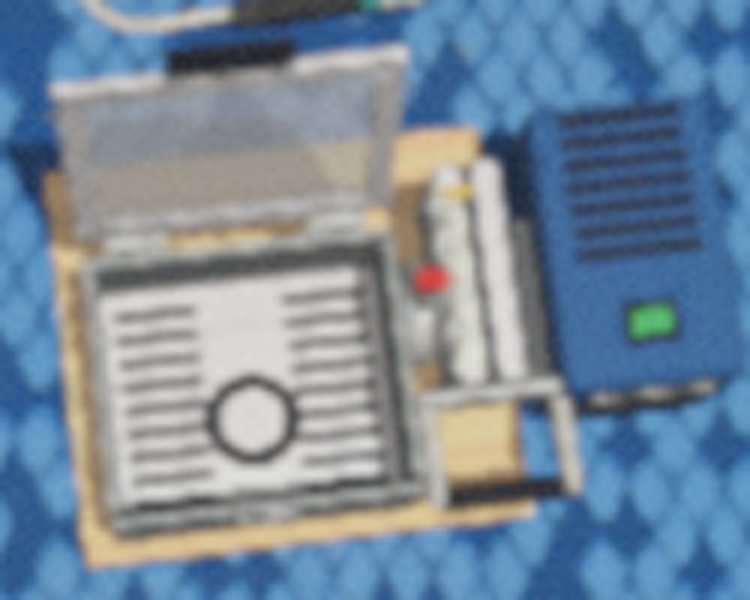

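View pics/crop3.png

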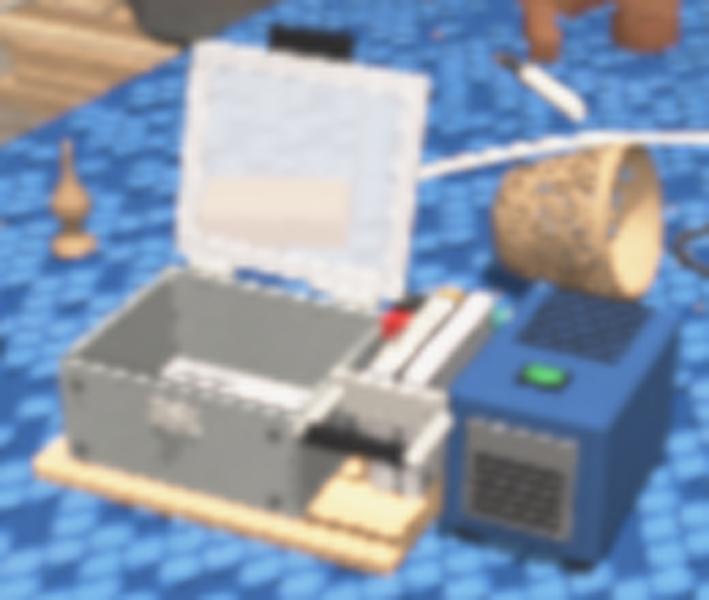

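The crop confirms it: the brown knob at top px (129,187) and scene px (183,178) is the only wooden one, and the blue and purple ones are coloured plastic. In the top view the ring is at about (252,195), the red marker at (282,172), the pointer at (286,157) and the handle bar at about (294,206). Next I'll measure these.

```bash
cat > h.py <<'E'
from workcell import env, viewer
import cv2, numpy as np
from scipy.spatial.transform import Rotation as Rn
np.set_printoptions(precision=4,suppress=True)
def ray(d,uv):
    r=np.linalg.solve(d["mtx"],[uv[0],uv[1],1.]); return d["T"][:3,3],d["T"][:3,:3]@r
def onz(d,uv,z):
    o,r=ray(d,uv); return o+r*(z-o[2])/r[2]
def tri(d1,p1,d2,p2):
    (a,u),(b,v)=ray(d1,p1),ray(d2,p2); s=np.linalg.lstsq(np.c_[u,-v],b-a,rcond=None)[0]
    p,q=a+s[0]*u,b+s[1]*v; return (p+q)/2,np.linalg.norm(p-q)
def cen(img,f,win,hsv=True):
    x0,y0,x1,y1=win; c=img[y0:y1,x0:x1]; c=cv2.cvtColor(c,cv2.COLOR_BGR2HSV) if hsv else c
    m=f(c.astype(int)); y,x=np.nonzero(m); return np.array([x.mean()+x0,y.mean()+y0]),len(x)
def down(p):   # tool down, closing line along angle p
    y=np.array([np.cos(p),np.sin(p),0]); z=np.array([0,0,-1.]); return Rn.from_matrix(np.c_[np.cross(y,z),y,z]).as_rotvec()
E
python3 - <<'E'
from h import *
t=viewer.get_image("top"); s=viewer.get_image("scene"); I=t["img"]; S=s["img"]
wood=lambda c:((c[...,0]<20)|(c[...,0]>170))&(c[...,1]>70)
k,n=cen(I,wood,(118,176,142,200)); k2,n2=cen(S,wood,(172,168,192,182)); print("knob",k,n,k2,n2,onz(t,k,.031),onz(s,k2,.033),tri(t,k,s,k2))
r,n=cen(I,lambda c:c[...,2]<105,(238,182,266,208)); print("ring",r,n,onz(t,r,.020))
b,n=cen(I,lambda c:c[...,2]<75,(284,200,306,212)); print("bar",b,n,onz(t,b,.080))
red=lambda c:((c[...,0]<10)|(c[...,0]>170))&(c[...,1]>140)
m,n=cen(I,red,(274,164,290,180)); print("mark",m,n)
m2,n2=cen(S,red,(285,180,300,196)); print(m2,n2,onz(t,m,.098),onz(s,m2,.098),tri(t,m,s,m2))
p,n=cen(I,lambda c:(c[...,0]>10)&(c[...,0]<35)&(c[...,1]>90),(280,150,292,162)); print("ptr",p,n,onz(t,p,.098))
for c in [(118,530),(422,487),(85,262),(393,236)]: print("rim",onz(t,(c[0]/6+209.6,c[1]/6+124.6),.08))
l,n=cen(I,lambda c:c[...,2]<60,(235,128,262,140)); l2,n2=cen(S,lambda c:c[...,2]<60,(266,132,288,144)); print("lip",l,n,l2,n2,tri(t,l,s,l2))
E
```

```text
knob [128.9231 187.2857] 91 [182.2353 177.2353] 51 [0.5552 0.3324 0.031 ] [0.5492 0.3295 0.033 ] (array([0.5545, 0.3338, 0.0297]), np.float64(0.002525351831685996))
ring [253.3333 196.6667] 39 [ 0.5311 -0.0355  0.02  ]
bar [293.3333 206.4103] 39 [ 0.4942 -0.1469  0.08  ]
mark [281.3636 170.9091] 11
[292.1818 188.3636] 11 [ 0.5927 -0.1123  0.098 ] [ 0.5874 -0.1156  0.098 ] (array([ 0.5934, -0.1125,  0.0945]), np.float64(0.000553051547455915))
ptr [286.5 156.5] 4 [ 0.6349 -0.1276  0.098 ]
rim [0.4749 0.0337 0.08  ]
rim [ 0.4958 -0.109   0.08  ]
rim [0.6034 0.0511 0.08  ]
rim [ 0.6175 -0.0965  0.08  ]
lip [247.9302 134.0233] 43 [277.1875 137.375 ] 32 (array([ 0.6581, -0.0159,  0.2199]), np.float64(0.0003620416316680921))
```

Run:
```python
from h import *
t=viewer.get_image("top"); x0,y0=241,184
g=cv2.cvtColor(t["img"],cv2.COLOR_BGR2GRAY)[y0:y0+22,x0:x0+22]
G=cv2.resize(g,None,fx=10,fy=10,interpolation=cv2.INTER_CUBIC)
for th in(90,110,130):
    cs,_=cv2.findContours((G<th).astype(np.uint8),cv2.RETR_CCOMP,cv2.CHAIN_APPROX_NONE)
    for c in cs:
        if len(c)<100: continue
        e=cv2.fitEllipse(c); uv=(np.array(e[0])+.5)/10-.5+[x0,y0]
        print(th,len(c),uv,np.array(e[1])/10,onz(t,uv,.022)[:2])
# rim outline: grey frame edges, bar axis
m=(cv2.cvtColor(t["img"],cv2.COLOR_BGR2GRAY)<75)[200:212,284:306]; y,x=np.nonzero(m)
P=np.array([onz(t,(a+284,b+200),.08)[:2] for a,b in zip(x,y)]); d=np.linalg.svd(P-P.mean(0))[2][0]; print("bar",P.mean(0),np.ptp(P,0),d)
# fan lid green & blue top
h=cv2.cvtColor(t["img"],cv2.COLOR_BGR2HSV)[135:205,296:334].astype(int)
```

```text
110 410 [251.6322 194.5423] [13.4127 14.9961] [ 0.5372 -0.0303]
110 348 [251.6275 194.4336] [12.0238 12.3329] [ 0.5375 -0.0303]
130 440 [251.6304 194.5065] [14.0054 15.9196] [ 0.5373 -0.0303]
130 329 [251.6271 194.4573] [11.3863 11.7017] [ 0.5374 -0.0303]
bar [ 0.4941 -0.1493] [0.0088 0.0512] [ 0.0862 -0.9963]
```

Run:
```python
from h import *
yaw=.11; R=down(yaw+np.pi/2); k=np.array([.5548,.333,0])
# choose half turn that keeps the last joint away from its limits
for a in(yaw+np.pi/2,yaw-np.pi/2,yaw,yaw+np.pi):
    for p in([.555,.333,.15],[.537,-.031,.15],[.494,-.148,.15],[.454,-.152,.057]): print(round(a,2),p,env.ik(p,down(a)))
```

```text
1.68 [0.555, 0.333, 0.15] [-0.4221  0.8308 -0.3577  1.5615  0.363   0.8156  0.7571]
1.68 [0.537, -0.031, 0.15] [ 0.2287  0.7201 -0.4268  1.8996  0.4854  0.6251  1.1759]
1.68 [0.494, -0.148, 0.15] [ 0.5219  0.7153 -0.5265  1.9612  0.5995  0.6238  1.2828]
1.68 [0.454, -0.152, 0.057] [ 0.6131  0.8963 -0.6441  2.1137  1.1463  0.5406  0.7698]
-1.46 [0.555, 0.333, 0.15] [-0.8466  0.8629  0.4561  1.587  -0.4823  0.8059 -1.6507]
-1.46 [0.537, -0.031, 0.15] [-0.2328  0.7252  0.3459  1.9239 -0.433   0.5656 -1.0581]
-1.46 [0.494, -0.148, 0.15] [ 0.0269  0.6958  0.2887  1.9869 -0.3825  0.511  -0.8723]
-1.46 [0.454, -0.152, 0.057] [ 0.1797  0.8286  0.0773  2.1359 -0.3104  0.1874 -0.9236]
0.11 [0.555, 0.333, 0.15] [-0.6246  0.8131  0.0244  1.5738 -0.0258  0.755  -0.4791]
0.11 [0.537, -0.031, 0.15] [-0.0049  0.693  -0.0382  1.912   0.0476  0.5374  0.0348]
0.11 [0.494, -0.148, 0.15] [ 0.2734  0.6727 -0.1162  1.9742  0.1504  0.5028  0.1604]
0.11 [0.454, -0.152, 0.057] [ 0.2917  0.8229 -0.1057  2.1305  0.3879  0.2059 -0.0508]
3.25 [0.555, 0.333, 0.15] [-0.2164  0.9206 -0.7867  1.5493  0.74    0.9897  2.0251]
3.25 [0.537, -0.031, 0.15] [ 0.4448  0.8142 -0.8235  1.8884  0.82    0.8177  2.4263]
3.25 [0.494, -0.148, 0.15] [ 0.691   0.7967 -0.8374  1.9528  0.8461  0.7887  2.6105]
3.25 [0.454, -0.152, 0.057] [ 0.6279  0.9037 -0.6707  2.113   1.1605  0.5616  2.327 ]
```

Run:
```python
from h import *
R=down(.11+np.pi/2)
env.move_gripper(.062,30)
env.movep([.5548,.333,.13],R)
env.move_linear([.5548,.333,.011],max_speed=.12)
env.move_gripper(.02,30)
s=env.get_state(); print(s["width"],s["finger_force"],s["eef_pos"])
env.move_linear([.5548,.333,.2],max_speed=.15)
s=env.get_state(); print(s["width"],s["finger_force"],s["time_s"])
env.movep([.530,-.031,.2],R)
t=viewer.get_image("top"); sc=viewer.get_image("scene")
print(env.get_state()["eef_pos"],env.get_state()["time_s"])
cv2.imwrite("pics/held.png",np.hstack([cv2.resize(t["img"][130:220,200:310],(400,327),interpolation=3),cv2.resize(sc["img"][100:220,200:330],(354,327),interpolation=3)]))
```

```text
0.03508539036137615 29.61275045061484 [0.5554 0.3334 0.012 ]
0.03489096267978962 29.897550812456757 4.9583
[ 0.5306 -0.0291  0.2001] 6.425
```

View pics/held.png

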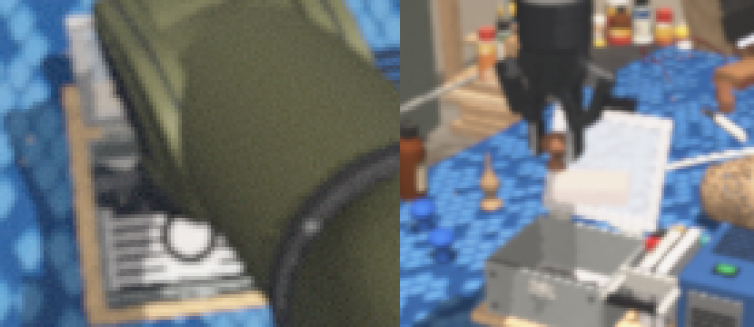

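The scene half shows the wooden knob hanging upright between the fingers at about (557,150). The ring in the top half is still free at (188,235). Now I'll lower it.

Run:
```python
from h import *
env.move_linear([.537,-.031,.2],max_speed=.1)
env.move_linear([.537,-.031,.05],max_speed=.12); env.wait(.3); print(env.get_state()["eef_pos"])
print(env.move_linear([.537,-.031,.027],max_speed=.04,max_force=5))
env.wait(.2); s=env.get_state(); print(s["eef_pos"],s["ft_force"])
env.move_gripper(.06)
env.move_linear([.537,-.031,.2],max_speed=.15)
env.movep([.60,.20,.30],down(.11+np.pi/2))
t=viewer.get_image("top"); sc=viewer.get_image("scene")
print(env.get_state()["time_s"])
cv2.imwrite("pics/placed_t.png",t["img"])
cv2.imwrite("pics/placed.png",np.hstack([cv2.resize(t["img"][130:220,210:310],(420,378),interpolation=3),cv2.resize(sc["img"][150:230,220:300],(378,378),interpolation=3)]))
```

```text
[ 0.5372 -0.031   0.0503]
True
[ 0.5367 -0.0309  0.0279] [-0.5052  0.3178  7.5365]
11.9083
```

View pics/placed.png

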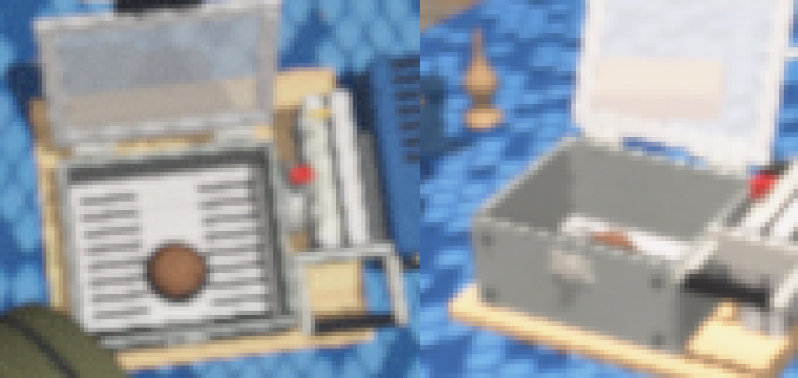

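The knob sits upright in the ring, with its head at crop (177,270) over the ring, and the gate is still shut. Before closing the lid I'll check the knob's offset and the height of the overhead black fixture.

Run:
```python
from h import *
t=viewer.get_image("top"); s=viewer.get_image("scene")
wood=lambda c:((c[...,0]<20)|(c[...,0]>170))&(c[...,1]>90)
k,n=cen(t["img"],wood,(243,184,262,203)); print("knob",k,n,onz(t,k,.047)[:2])
for a,b in [((190,33),(335,100)),((270,40),(335,80)),((180,8),(270,45))]: print(tri(t,a,s,b))
for p in([.74,.15,.3],[.74,-.02,.3],[.735,-.02,.19],[.57,-.035,.185]): print(env.ik(p,down(.11+np.pi/2)))
```

```text
knob [251.7248 193.945 ] 109 [ 0.5348 -0.03  ]
(array([0.9687, 0.0443, 0.2482]), np.float64(0.20419477672843242))
(array([ 0.846 , -0.0855,  0.3591]), np.float64(0.055841740593210586))
(array([0.8186, 0.1159, 0.4674]), np.float64(0.0012988574686707366))
[-0.1015  0.8627 -0.4259  0.9744  0.3265  1.3622  1.2224]
[ 0.1377  0.8351 -0.4347  1.0408  0.3275  1.3274  1.4348]
[ 0.1449  0.9143 -0.4155  1.2071  0.3684  1.0926  1.3869]
[ 0.2271  0.7014 -0.4204  1.7722  0.3956  0.7524  1.2828]
```

Run:
```python
from h import *
yb=np.array([-np.sin(.11),np.cos(.11),0])
R=(Rn.from_rotvec(-np.radians(30)*yb)*Rn.from_rotvec(down(.11+np.pi/2))).as_rotvec()
env.move_gripper(0.)
env.movep([.69,-.015,.30],R)
print(env.get_state()["ft_force"])
print(env.move_linear([.69,-.015,.205],max_speed=.1,max_force=10), env.get_state()["ft_force"])
print(env.move_linear([.62,-.022,.205],max_speed=.08,max_force=20), env.get_state()["ft_force"])
print(env.move_linear([.555,-.029,.19],max_speed=.08,max_force=20), env.get_state()["ft_force"])
env.move_linear([.555,-.029,.27],max_speed=.15)
env.movep([.45,-.15,.25],down(.11))
env.move_gripper(.04); env.wait(2)
t=viewer.get_image("top"); sc=viewer.get_image("scene")
print(env.get_state()["time_s"],env.get_state()["eef_pos"])
cv2.imwrite("pics/lid.png",np.hstack([cv2.resize(t["img"][125:225,205:325],(420,350),interpolation=3),cv2.resize(sc["img"][130:230,220:320],(350,350),interpolation=3)]))
```

```text
[ 0.6539  0.5585 -0.3492]Traceback (most recent call last):
  File "<stdin>", line 7, in <module>
workcell.MotionError: the arm cannot follow that straight line within its joint ranges
```

Run:
```python
from h import *
print(env.get_state()["joint_positions"])
yb=np.array([-np.sin(.11),np.cos(.11),0])
for a in(30,15,0):
  for yw in(.11+np.pi/2,.11,.11-np.pi/2):
    R=(Rn.from_rotvec(-np.radians(a)*yb)*Rn.from_rotvec(down(yw))).as_rotvec()
    print(a,round(yw,2),[env.ik(p,R) for p in([.69,-.015,.30],[.69,-.015,.205],[.555,-.029,.19])])
```

```text
[ 0.204   0.541  -0.3651  1.8288  0.5422  0.3119  1.1424]
30 1.68 [array([ 0.205 ,  0.5409, -0.3629,  1.8301,  0.5427,  0.3113,  1.1425]), array([ 0.0602,  0.6653, -0.1368,  1.9382,  1.1321,  0.0463,  0.5352]), array([ 0.7102,  0.8775, -1.2501,  2.2957,  1.8365,  0.8481, -0.0866])]
30 0.11 [array([ 0.0026,  0.5234, -0.0423,  1.8402, -0.0772,  0.2571,  0.1509]), array([ 0.098 ,  0.668 , -0.1982,  1.9362,  1.2992,  0.0831, -1.1924]), array([ 0.7102,  0.8775, -1.2501,  2.2957,  1.8365,  0.8481, -1.6574])]
30 -1.46 [array([ 0.205 ,  0.5409, -0.3629,  1.8301,  0.5427,  0.3113,  1.1425]), None, array([ 0.3937,  0.6399, -0.611 ,  2.31  ,  2.2692,  0.4033,  2.5752])]
15 1.68 [array([ 0.2741,  0.6406, -0.5559,  1.5456,  0.463 ,  0.8109,  1.2504]), array([ 0.1997,  0.7298, -0.4185,  1.6614,  0.5016,  0.582 ,  1.204 ]), array([ 0.1741,  0.5904, -0.2957,  2.0709,  0.5676,  0.2778,  1.0982])]
15 0.11 [array([-0.0635,  0.5963,  0.0486,  1.5647, -0.0739,  0.7214,  0.1323]), array([-0.0431,  0.7042,  0.0129,  1.675 , -0.058 ,  0.5019,  0.1228]), array([ 0.005 ,  0.5804, -0.0329,  2.0792, -0.0235,  0
[... 216 characters left out ...]
0.9785,  0.3485, -0.5088])]
0 1.68 [array([ 0.2369,  0.7745, -0.6166,  1.2374,  0.4386,  1.2606,  1.3066]), array([ 0.2224,  0.854 , -0.5612,  1.3599,  0.4771,  1.0626,  1.2651]), array([ 0.2724,  0.6909, -0.5113,  1.8106,  0.4681,  0.7629,  1.1947])]
0 0.11 [array([-0.1106,  0.7257,  0.1383,  1.2612, -0.0999,  1.1612,  0.143 ]), array([-0.098 ,  0.81  ,  0.1082,  1.3811, -0.0959,  0.9556,  0.1422]), array([-0.0755,  0.6533,  0.0745,  1.8292, -0.0737,  0.6617,  0.1518])]
0 -1.46 [array([-0.3814,  0.8326,  0.7817,  1.279 , -0.5799,  1.2565, -1.0535]), array([-0.4807,  1.0503,  1.0859,  1.4049, -0.9429,  1.2485, -0.7735]), array([-0.5707,  0.9255,  1.0857,  1.8539, -0.9806,  1.0172, -0.515 ])]
```

Run:
```python
from h import *
yb=np.array([-np.sin(.11),np.cos(.11),0])
R=(Rn.from_rotvec(-np.radians(15)*yb)*Rn.from_rotvec(down(.11+np.pi/2))).as_rotvec()
env.movep([.69,-.015,.30],R)
print(env.move_linear([.69,-.015,.2],max_speed=.1,max_force=10), env.get_state()["ft_force"])
print(env.move_linear([.62,-.022,.2],max_speed=.08,max_force=20), env.get_state()["ft_force"])
print(env.move_linear([.555,-.029,.19],max_speed=.08,max_force=20), env.get_state()["ft_force"])
env.move_linear([.555,-.029,.27],max_speed=.15)
env.movep([.45,-.15,.25],down(.11))
env.move_gripper(.04); env.wait(2)
t=viewer.get_image("top"); sc=viewer.get_image("scene")
print(env.get_state()["time_s"],env.get_state()["eef_pos"])
cv2.imwrite("pics/lid.png",np.hstack([cv2.resize(t["img"][125:225,205:325],(420,350),interpolation=3),cv2.resize(sc["img"][130:230,220:320],(350,350),interpolation=3)]))
```

```text
True [1.0195 0.4896 0.8874]
False [-0.2764  0.1025 -0.2655]
False [ 0.7123 -1.069   0.7902]
20.9833 [ 0.45 -0.15  0.25]
```

View pics/lid.png

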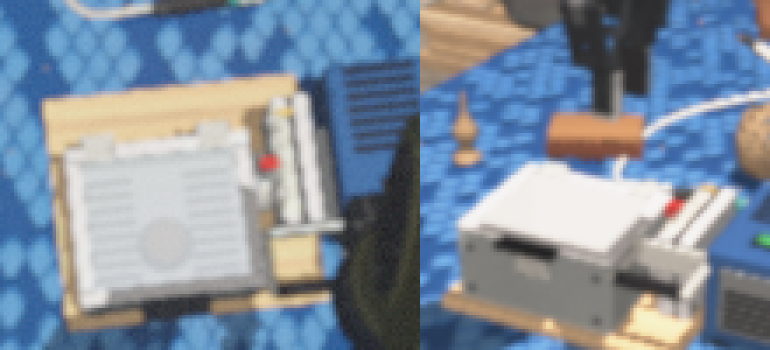

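The lid now lies shut: in the top half its frame covers the rim, and the black lip is at crop (180,305) at the front edge. Next I'll grip the handle and pull.

Run:
```python
from h import *
R=down(.11); h=np.array([.4945,-.1485,0]); d=-np.array([np.cos(.11),np.sin(.11),0])
env.movep(h+[0,0,.16],R)
print(env.move_linear(h+[0,0,.057],max_speed=.08,max_force=8))
env.move_gripper(.0,60)
s=env.get_state(); print(s["width"],s["finger_force"],s["eef_pos"],s["ft_force"])
env.move_linear(h+[0,0,.057]+.036*d,max_speed=.05); env.wait(.3)
s=env.get_state(); print(s["width"],s["finger_force"],s["eef_pos"],s["ft_force"],s["time_s"])
t=viewer.get_image("top"); sc=viewer.get_image("scene")
cv2.imwrite("pics/t1.png",t["img"]); cv2.imwrite("pics/s1.png",sc["img"])
cv2.imwrite("pics/pull.png",np.hstack([cv2.resize(t["img"][150:190,265:305],(400,400),interpolation=3),cv2.resize(sc["img"][165:215,275:325],(400,400),interpolation=3)]))
```

```text
False
0.01095369380945779 58.58959257602692 [ 0.4957 -0.1485  0.0575] [1.2964 0.4605 2.9433]
0.010937493988018066 58.48108649253845 [ 0.4628 -0.1525  0.0575] [7.3249 0.666  1.9007] 24.45
```

View pics/pull.png

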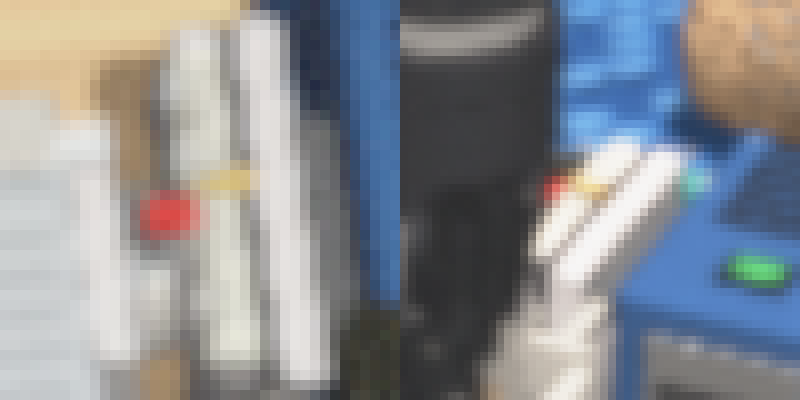

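The red marker is at crop (170,213) and the brass pointer at (228,180), so the pointer is still a little behind the marker. I'll compute the gap along the box's x axis and pull further.

```bash
cat >> h.py <<'E'
def gap():
    t=viewer.get_image("top"); I=t["img"].astype(float)
    x0,y0,x1,y1=276,160,294,182; c=I[y0:y1,x0:x1]; B,G,Rr=c[...,0],c[...,1],c[...,2]
    wr=np.clip(Rr-G-60,0,None); wp=np.clip(G-B-35,0,None)*(Rr-G<60)
    yy,xx=np.mgrid[y0:y1,x0:x1]; f=lambda w:np.array([(w*xx).sum(),(w*yy).sum()])/w.sum()
    m,p=f(wr),f(wp); D=onz(t,p,.096)-onz(t,m,.096); return m,p,D[0]*np.cos(.11)+D[1]*np.sin(.11)
E
python3 - <<'E'
from h import *
d=-np.array([np.cos(.11),np.sin(.11),0]); h=np.array([.4945,-.1485,.057])
m,p,g=gap(); print(m,p,g)
c=.036+np.clip(g,0,.012)
env.move_linear(h+c*d,max_speed=.03); env.wait(.5)
print(gap(),c,env.get_state()["eef_pos"],env.get_state()["ft_force"])
E
```

```text
[281.4525 171.0291] [287.5756 167.6337] 0.008045207019668597
(array([281.4556, 171.036 ]), array([287.9167, 170.4097]), np.float64(-5.512318473111736e-05)) 0.044045207019668596 [ 0.4554 -0.1535  0.0575] [7.3809 0.7801 1.0456]
```

Run:
```python
from h import *
s=env.get_state(); print(gap()[2],s["finger_force"],s["time_s"]); print(env.finish_job())
```

```text
-1.788537573296908e-05 58.48528504371643 25.5667
the job is handed in; nothing more can be done
None
```

I handed the job in at 25.6 s: the knob stands in the ring, the lid looked shut in the last picture, and the gripper is holding the gate handle with the pointer measured within about 1 mm of the red marker; no verdict was returned.

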